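# Cover the pot and set its warming plate

### The arm

A 6-joint arm with a two-finger parallel gripper is mounted at the origin on the work surface. World frame = base frame: x ahead of the robot, y to its left, z up, the work surface at z = 0. Lengths are in m, angles in rad, forces in N, time in s.
With the tool pointing down it reaches from about 0.3 to 0.875 m from the base axis. Payload 6.4 kg.
Tool frame: the origin (TCP) lies midway between the tips of the shut fingers; the grasp point (between the pads) lies 19 mm behind it; z points along the fingers, y is the line along which they close (so a half turn about z gives the same grasp; the last joint's range is limited). The gripper opens to 88 mm and grips with 3 to 60 N. Pads are 18 mm wide; open, the fingers measure 123 mm over their backs; the gripper's body (75 mm by 187 mm) begins 45 mm behind the grasp point.
Start: joints at [1.075, 0.181, 1.607, -0, 1.354, -0.206], TCP at [0.164, 0.551, 0.239] pointing down, gripper open.
Joint ranges: [-2.99, 2.99], [-0.89, 2.07], [0.3, 2.58], [-1.14, 4.28], [0, 2.63], [-3.12, 3.12]. Speed limits (rad/s): [2.57, 2.57, 3.01, 3.14, 3.14, 3.14].

### API

Orientations are given as [roll, pitch, yaw] about the fixed x, y, z axes, in that order (R = Rz(yaw) Ry(pitch) Rx(roll)).
In Python, from rig import move_to, line_to, goto_joints, grip, hold, solve_ik, capture, calibration, PlanningError, finish_job, get_time, get_joints, get_joint_vel, get_tau, get_ee_pos, get_ee_rot, get_wrist_force, get_ft_torque, get_opening, get_grip_force gives the robot as it stands. Calls block until the motion is done:
- move_to(position, orientation): joint-space move of the TCP to a pose.
- line_to(position, vel=0.15, frame=None): straight line of the TCP; frame=None keeps the orientation; vel is the mean speed in m/s.
- goto_joints(angles): joint-space move.
- grip(opening, force=None): finger opening in m; force is the grip in N (None keeps the last); returns when the fingers have stopped.
- hold(seconds).
- solve_ik(position, orientation): joint angles nearest the present ones, or None.
- capture(name): name is "side" or "top"; returns the picture (400x640x3 uint8, blue, green, red); there is no depth.
- calibration(name): a dict with "fx", "fy", "cx", "cy" (pixels), "dist_coeffs" ([k1, k2, p1, p2, k3] as OpenCV has them; the pictures are not rectified), "T" (4x4, takes a point from camera to world coordinates). Camera axes: x right, y down, z forward; pixel columns grow to the right and rows downward; lengths in m; the calibration is good to about 2 mm. A picture is of the moment at which its call begins. calibration takes no time and is no camera call.
A pose or a line that the arm cannot do raises PlanningError and nothing moves.
- finish_job(): hands the job in; it is judged then, once.
Readings, each from a call of its own:
- get_time(): time.
- get_joints(): joint angles.
- get_joint_vel(): joint speeds.
- get_tau(): joint torques, N m.
- get_ee_pos(): TCP position.
- get_ee_rot(): TCP orientation.
- get_wrist_force(): force on the tool from outside, world axes, zero at the start.
- get_ft_torque(): the same for the moment, N m.
- get_opening(): finger opening in m.
- get_grip_force(): force on a finger pad.
Only numpy, scipy, OpenCV 4.12 (cv2) and the standard library are available. Lean on these libraries where they do the work, as an engineer would, in place of code of your own. Each camera call takes 0.05 s, during which the arm holds its last target. There are 200 camera calls.

### The job

Put the lid gently on the pot so that it sits seated and level, and let go of it. Then slide the heat slider of the plate that the pot stands on (the slider on the pot's own side, left or right) until its grip is in line with the little dark pointer beside its track. Leave the pot where it stands, the other slider alone, and everything else undisturbed.

Things in the scene. Friction and masses are not known exactly. Their poses are not given: they have to be found in the camera images.
- warmer: Two-plate food warmer, white box with metal top, 280 (x) x 350 (y) x 50 mm, fixed. Origin on the table under its centre; x away from the robot (turned at most 0.2 rad), y to the robot's left. Round dark plates 140 mm wide at x +60, y +95 (left) and -95 (right), tops at z 54. On the front sill two slider tracks along y at x -90: the left serves the left plate, the right the right.
- slider_left_top (a point): Centre of the top of the left heat slider's black grip, a low block 28 (warmer x) x 16 (y) x 18 mm high on the deck, top at z 69.5 mm. Slides along the warmer's y only, 120 mm, centred at y +95 mm; starts near its track's outer (left) end. About 2 N of friction; stays where it is left. Low: push it with closed fingertips.
- marker_left: Small dark steel pointer, 23 x 20 x 6 mm, fixed on the deck on the robot's side of the left track, 31 mm from its centre line, tip towards the track. Origin at its underside, in line with the tip; axes as the warmer's. It marks the wanted setting: the slider is set when the middle of its grip is level with the tip along the track. At least 20 mm inward of the slider's start.
- slider_right_top (a point): Centre of the top of the right heat slider's black grip, a low block 28 (warmer x) x 16 (y) x 18 mm high on the deck, top at z 69.5 mm. Slides along the warmer's y only, 120 mm, centred at y -95 mm; starts near its track's outer (right) end. About 2 N of friction; stays where it is left. Low: push it with closed fingertips.
- marker_right: Small dark steel pointer, 23 x 20 x 6 mm, fixed on the deck on the robot's side of the right track, 31 mm from its centre line, tip towards the track. Origin at its underside, in line with the tip; axes as the warmer's. It marks the wanted setting: the slider is set when the middle of its grip is level with the tip along the track. At least 20 mm inward of the slider's start.
- pot: Straight-sided open steel pot, no handles, 110 mm outer diameter, 102 mm inner, 75 mm high, about 0.45 kg, loose, standing on one of the two plates (left or right). Origin at the centre of its underside.
- pot_rim (a point): Centre of the pot's mouth, level with the rim, 75 mm above its underside.
- bowl: Wide shallow steel bowl, 132 mm across, 45 mm high, loose and empty, on the other plate; stays there uncovered. Origin at the centre of its underside.
- lid: Loose aluminium lid, 0.15 kg, flat on the table left or right of the warmer. Flange 120 mm wide, 4 thick, its underside 8 mm above the origin; below it a tapered plug, 88 mm wide at the bottom, 96 at the flange, that drops into the pot's mouth. On top a black bar handle 60 mm long (lid x), 12 wide (y), top 42 mm above the origin, 20 mm clear below it. Origin: centre of the plug's underside; z up.
- lid_bar (a point): Middle of the lid's bar handle, 37 mm above the lid's origin: the point to grip, fingers closing along the lid's y axis.
- tray: Black tray 100 x 100 mm with four model sweets, 36 mm high in all, on the table on the other side of the warmer from the lid. Origin at its underside's centre. Bystander.
- jigger: Steel double-cone measure, 44 mm wide, 75 mm high, standing on the table near the robot on the left. Origin at its underside's centre. Bystander.
- cutter: Small steel ring, 30 mm wide, 25 mm high, standing on the warmer's deck between the two slider tracks. Origin at its underside's centre. Bystander.
- cup: Small steel measuring cup, 36 mm wide, 55 mm high, standing on the warmer's deck between the tracks and the plates, midway left to right. Origin at its underside's centre. Bystander.
- tin: Flat round tin, 90 mm wide, 35 mm high, on the table at the left. Origin at its underside's centre. Bystander.
- bottle: Clear bottle, 60 mm wide, 140 mm high, standing on the table at the right. Origin at its underside's centre. Bystander.
- spatula: Spatula 200 mm long lying on the table near the robot on the right. Bystander.
Mind the look-alikes: they are no part of the job. What is shaped like the lid but orange or yellow is not meant.

How it is judged:
By the outcome, as a careful person would: the job done as asked, in the order asked, and still so for the second after the job is handed in, with the robot touching nothing.
It also fails if it takes over 56 s, if anything falls off the work surface, if the arm or the gripper's body presses on something with over 40 N, if the wrist force passes 120 N, or if a joint passes its speed limit or range.

## Working session

There is one attempt and no reset: what is moved stays moved. The work goes in short steps, each a Python script; the robot and the scene stay as the last script left them, time stands still between calls to the robot, and variables do not carry over. Pictures are saved under pics/ and viewed, at most 10 in all, crops included, and the job is handed in when it is done.

```bash
mkdir -p pics; cat > h.py <<'E'
import numpy as np, cv2
from rig import *
def cal(n):
    c=calibration(n); K=np.array([[c['fx'],0,c['cx']],[0,c['fy'],c['cy']],[0,0,1.]]); return K,np.array(c['dist_coeffs'],float),np.array(c['T'])
def ray(n,uv):
    K,d,T=cal(n); p=cv2.undistortPoints(np.array(uv,float).reshape(-1,1,2),K,d).reshape(-1,2)
    return T[:3,3],np.c_[p,np.ones(len(p))]@T[:3,:3].T
def plane(n,uv,z):
    o,r=ray(n,uv); return o+r*((z-o[2])/r[:,2])[:,None]
def proj(n,P):
    K,d,T=cal(n); Ti=np.linalg.inv(T); return cv2.projectPoints(np.array(P,float).reshape(-1,1,3),cv2.Rodrigues(Ti[:3,:3])[0],Ti[:3,3],K,d)[0].reshape(-1,2)
E
python3 - <<'E'
from h import *
for n in('side','top'):
    cv2.imwrite(f'pics/{n}0.png',capture(n)); print(n,cal(n)[2].round(3).tolist(),cal(n)[0][0,0])
print(get_time(),get_wrist_force())
E
```

```text
side [[0.714, -0.512, 0.478, -0.076], [-0.7, -0.529, 0.48, -0.6], [0.007, -0.677, -0.736, 0.968], [0.0, 0.0, 0.0, 1.0]] 405.8901893444188
top [[-0.0, -0.989, 0.147, 0.323], [-1.0, -0.002, -0.014, -0.057], [0.015, -0.147, -0.989, 1.306], [0.0, 0.0, 0.0, 1.0]] 435.16738213071034
0.1 [ 0.40206995 -0.25300846 -0.67169408]
```

View pics/top0.png

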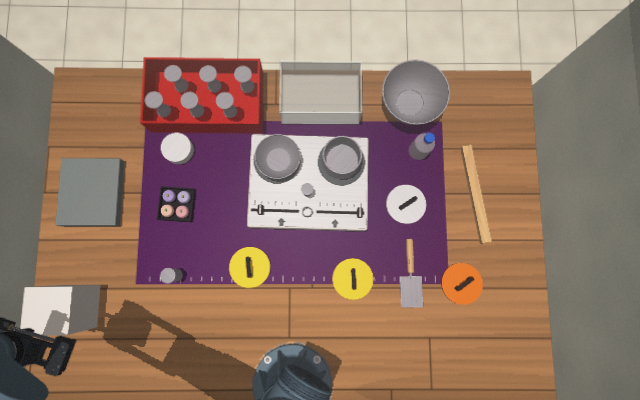

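View pics/side0.png

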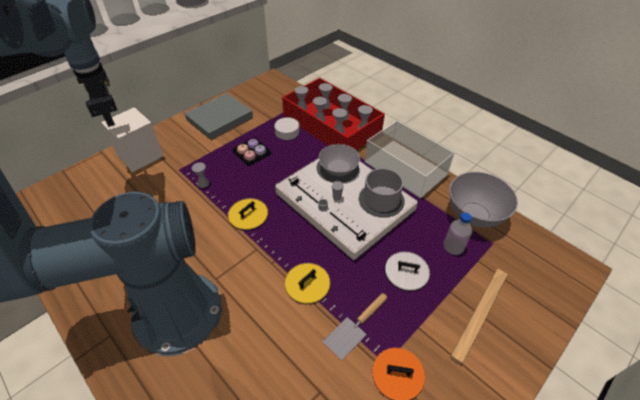

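The candidates for the lid in the top view are silver (406,204), yellow (249,267), yellow (353,279) and orange (462,284). I choose the silver one at the right of the warmer. The pot (tall) is on the right plate at (341,160), so the right slider (360,212) and right pointer (335,223) are the ones to use.

```bash
python3 - <<'E'
from h import *
im=cv2.imread('pics/top0.png'); cv2.imwrite('pics/crop.png',cv2.resize(im[125:240,300:435],None,fx=5,fy=5,interpolation=cv2.INTER_CUBIC))
hsv=cv2.cvtColor(im,cv2.COLOR_BGR2HSV)
def comps(m,x0,y0,x1,y1,amin,zz):
    s=np.zeros_like(m); s[y0:y1,x0:x1]=m[y0:y1,x0:x1]
    for c in cv2.findContours(s,cv2.RETR_EXTERNAL,cv2.CHAIN_APPROX_NONE)[0]:
        a=cv2.contourArea(c)
        if a<amin: continue
        r=cv2.minAreaRect(c); b=cv2.boxPoints(r); M=cv2.moments(c); ce=(M['m10']/M['m00'],M['m01']/M['m00'])
        print(a,np.round(ce,1),'w',plane('top',[ce],zz)[0].round(4),'box',plane('top',b,zz)[:,:2].round(3).tolist())
white=((hsv[...,1]<60)&(hsv[...,2]>130)).astype(np.uint8)*255
print('lid'); comps(white,380,180,435,230,300,.012)
print('warmer'); comps(white,240,125,375,240,3000,.05)
dark=(hsv[...,2]<70).astype(np.uint8)*255
print('bar'); comps(dark,395,190,420,218,20,.042)
print('sliders'); comps(dark,250,200,368,218,15,.0695)
d2=(hsv[...,2]<130).astype(np.uint8)*255
print('markers');comps(d2,262,214,360,229,8,.056)
print(im[160,300:385,:].max(1)); print(im[130:190,341].max(1))
E
```

```text
lid
1194.0 [405.8 203.7] w [ 0.5187 -0.3406  0.012 ] box [[0.576, -0.282], [0.576, -0.403], [0.46, -0.399], [0.46, -0.279]]
warmer
9931.5 [311.4 184.1] w [ 0.5708 -0.0558  0.05  ] box [[0.445, 0.131], [0.725, 0.13], [0.715, -0.23], [0.435, -0.217]]
bar
47.0 [407.5 202.5] w [ 0.5177 -0.3391  0.042 ] box [[0.506, -0.313], [0.537, -0.36], [0.529, -0.365], [0.498, -0.318]]
sliders
15.5 [351.1 212.3] w [ 0.4848 -0.1698  0.0695] box [[0.497, -0.124], [0.497, -0.19], [0.483, -0.19], [0.483, -0.124]]
17.0 [268.3 210.5] w [0.4898 0.0673 0.0695] box [[0.502, 0.092], [0.511, 0.032], [0.488, 0.028], [0.48, 0.088]]
markers
12.0 [334.4 222.6] w [ 0.4565 -0.1225  0.056 ] box [[0.459, -0.115], [0.465, -0.125], [0.451, -0.132], [0.446, -0.122]]
15.0 [280.9 221.7] w [0.4589 0.0319 0.056 ] box [[0.467, 0.037], [0.467, 0.023], [0.449, 0.023], [0.449, 0.037]]
[105 127 138 189 228 227 229 229 229 227 228 229 228 226 228 227 227 198
 113 106 105 101  98 135 156 122 141 176 174 171 174 172 173 176 177 176
 178 173 176 178 174 172 171 173 174 170 171 173 171 170 166 168 169 171
 171 166 168 149 103 121 145 114  83 103 104 176 225 189 103  95  95  92
  95  94  94  96  93  93  95  93  94  93  94  90  91]
[ 97  96  95  94  96  94 166  86  90  92  90  89  91  92 162 175 170 172
 171 169 167 170 172 177 177 172 174 175 174 173 172 175 173 174 174 175
 173 174 173 173 171 173 169 180  91  92  93  93  90  75 104 107 103 105
 107 108 226 229 227 229]
```

View pics/crop.png

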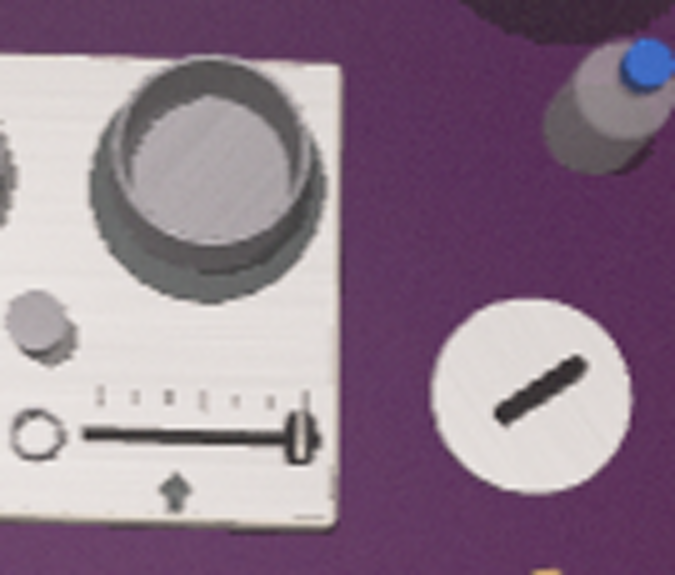

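The crop confirms a silver lid with a black bar at about (540,390) in the crop, the pot rim centred near (211,157), the slider grip at (302,437) and the pointer tip at (175,474). Next I check these estimates against the side view.

```bash
cat > est.py <<'E'
from h import *
px=lambda u,v:(u/5-.4+300,v/5-.4+125)
pot=plane('top',[px(211.5,156.5)],.129)[0]
slid=plane('top',[px(302,437)],.0695)[0]
tip=plane('top',[px(175,474)],.0575)[0]; 
bar=plane('top',[px(497,417),px(583,363)],.042); lid=np.array([.518,-.340,.042])
yawl=np.arctan2(*(bar[1]-bar[0])[1::-1])
tr=plane('top',[px(85,433),px(285,437)],.052); wy=np.arctan2(*(tr[1]-tr[0])[1::-1])+np.pi/2
E
python3 - <<'E'
from est import *
print(pot,slid,tip,bar.mean(0),np.ptp(bar,0),yawl,wy)
t=np.linspace(0,2*np.pi,40,endpoint=False)
circ=lambda c,r:np.c_[c[0]+r*np.cos(t),c[1]+r*np.sin(t),np.full(40,c[2])]
im=cv2.imread('pics/side0.png')[150:300,270:450]; im=cv2.resize(im,None,fx=4,fy=4,interpolation=cv2.INTER_CUBIC)
for P,c in((circ(pot,.055),(0,0,255)),(circ([*lid[:2],.012],.06),(0,200,0)),(np.array([slid,tip,*bar]),(255,100,0))):
    for u in proj('side',P): cv2.circle(im,tuple(int(v) for v in ((u-[270,150]+.5)*4-.5).round()),2,c,-1)
cv2.imwrite('pics/chk.png',im)
for p,y,z in((lid,yawl,.018),(pot,yawl,.139),(slid,wy-np.pi/2,.06)):
  for k in(-np.pi,0,np.pi):
    q=solve_ik([p[0],p[1],z],[np.pi,0,y+k]); print(round(y+k,2),None if q is None else np.round(q,2))
E
```

```text
[ 0.63530283 -0.14067832  0.129     ] [ 0.48575066 -0.19548801  0.0695    ] [ 0.46566448 -0.12305985  0.0575    ] [ 0.517533   -0.33930402  0.042     ] [0.03226483 0.05168303 0.        ] -1.0127129512201756 -0.018689297469519195
-4.15 [-0.77  0.55  1.61  0.    0.98 -1.33]
-1.01 [-0.77  0.55  1.61 -0.    0.98  1.81]
2.13 [-0.77  0.55  1.61  0.    0.98 -1.33]
-4.15 [-0.4   0.44  1.48  0.    1.22 -0.96]
-1.01 [-0.4   0.44  1.48 -0.    1.22  2.18]
2.13 [-0.4   0.44  1.48  0.    1.22 -0.96]
-4.73 [-0.61  0.31  1.86  0.    0.97 -0.59]
-1.59 [-0.61  0.31  1.86 -0.    0.97  2.55]
1.55 [-0.61  0.31  1.86  0.    0.97 -0.59]
```

View pics/chk.png

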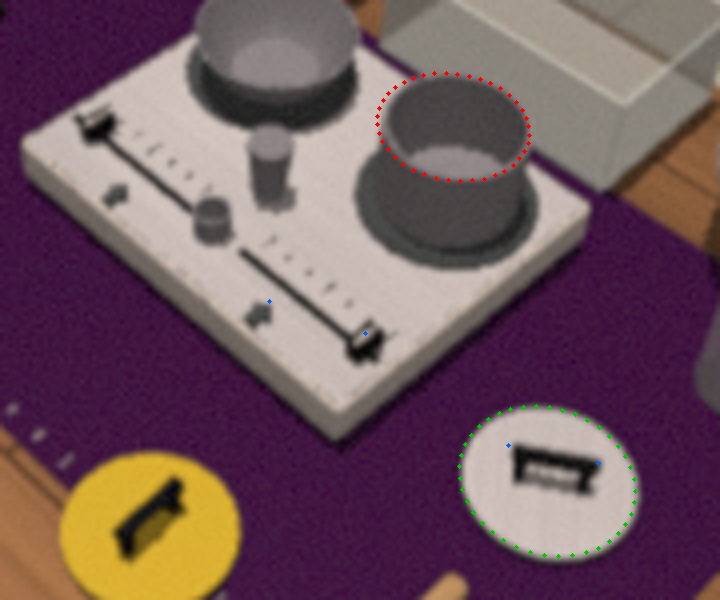

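The projected rim, flange and bar match the side view to within about 1 px, so I pick up the lid.

```bash
python3 - <<'E'
from est import *
R=[np.pi,0,yawl+np.pi]; x,y=bar.mean(0)[:2]*.5+lid[:2]*.5
move_to([x,y,.16],R); grip(.05); 
line_to([x,y,.0185],vel=.1); print(get_time(),get_ee_pos(),get_wrist_force())
grip(0,25); print('open',get_opening(),get_grip_force())
line_to([x,y,.10],vel=.08); print(get_opening(),get_wrist_force(),get_time())
line_to([x,y,.22],vel=.2)
cv2.imwrite('pics/s1.png',capture('side')); cv2.imwrite('pics/t1.png',capture('top'))
a=cv2.imread('pics/t1.png')[125:255,290:440];b=cv2.imread('pics/s1.png')[120:290,310:450]
cv2.imwrite('pics/l1.png',np.hstack([cv2.resize(a,(400,347)),cv2.resize(b,(286,347))]))
print(get_time())
E
```

```text
5.7333 [ 0.5182246  -0.34007222  0.01930311] [-0.03624981  0.47077586 -0.69174971]
open 0.011554030154208807 24.98149361461401
0.01143320964164323 [ 0.52330026  0.416822   -1.78710006] 7.5667
8.4167
```

View pics/l1.png

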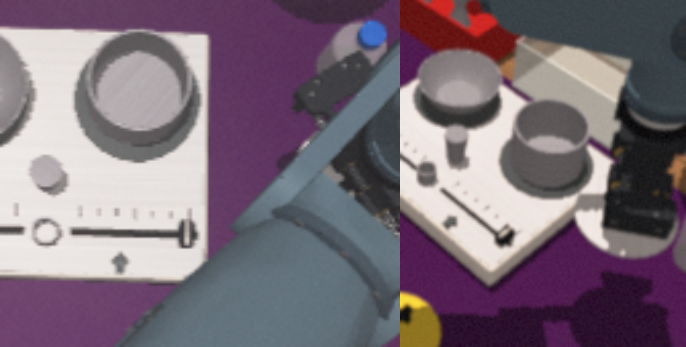

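The lid is held: 11.4 mm opening, 1.1 N more load, and hanging level at about (625,220) in the right half of the picture. I carry it to the pot and lower it while watching the force.

```bash
python3 - <<'E'
from est import *
x,y=pot[:2]
line_to([x,y,.22],vel=.2); line_to([x,y,.152],vel=.1); f0=get_wrist_force(); print(get_time(),f0)
z=.152
while z>.134:
    z-=.0015; line_to([x,y,z],vel=.03); f=get_wrist_force()-f0
    print(round(z,4),get_ee_pos()[2].round(4),f.round(2),get_ft_torque().round(2))
    if f[2]>2 : break
print(get_time())
E
```

```text
10.5583 [-0.09515923 -0.81490097 -1.350965  ]
0.1505 0.1511 [ 0.27  1.12 -0.46] [-0.05 -0.02 -0.07]
0.149 0.149 [-0.    0.87 -0.9 ] [-0.01 -0.01 -0.02]
0.1475 0.1473 [0.57 1.87 0.42] [-0.04  0.02 -0.05]
0.146 0.1458 [ 0.67  0.46 -1.02] [-0.03  0.03  0.01]
0.1445 0.1444 [-0.27  0.17 -1.53] [-0.07 -0.   -0.01]
0.143 0.1429 [-0.01  0.56 -0.26] [-0.04  0.02  0.02]
0.1415 0.1417 [ 0.42 -0.42  0.37] [-0.01 -0.12 -0.04]
0.14 0.1405 [2.33 1.76 2.29] [ 0.09 -0.28  0.03]
12.5583
```

Contact came at TCP z 0.1405 and the expected seat is 0.1403, so the lid is seated. I release it and check.

```bash
python3 - <<'E'
from est import *
p=get_ee_pos(); line_to([pot[0],pot[1],.1398],vel=.02); grip(.045); line_to([pot[0],pot[1],.26],vel=.15)
R=[np.pi,0,wy]; s=slid[:2]; u=np.array([-np.sin(wy),np.cos(wy)])
a=s-u*.055
for k in(0,np.pi): print(np.round(solve_ik([*a,.2],[np.pi,0,wy+k]),2))
grip(0,20); move_to([*a,.25],[np.pi,0,wy if abs(solve_ik([*a,.2],R)[5])<2.6 else wy+np.pi])
cv2.imwrite('pics/s2.png',capture('side')); cv2.imwrite('pics/t2.png',capture('top'))
A=cv2.imread('pics/t2.png')[125:240,300:400];b=cv2.imread('pics/s2.png')[140:270,310:430]
cv2.imwrite('pics/l2.png',np.hstack([cv2.resize(A,(400,460)),cv2.resize(b,(400,460))]))
print(get_time(),get_ee_pos(),get_opening())
E
```

```text
[-0.69  0.15  1.72 -0.    1.27  0.89]
[-0.69  0.15  1.72  0.    1.27 -2.25]
16.8917 [ 0.48497126 -0.25034189  0.25003918] 0.0005510492004640417
```

View pics/l2.png

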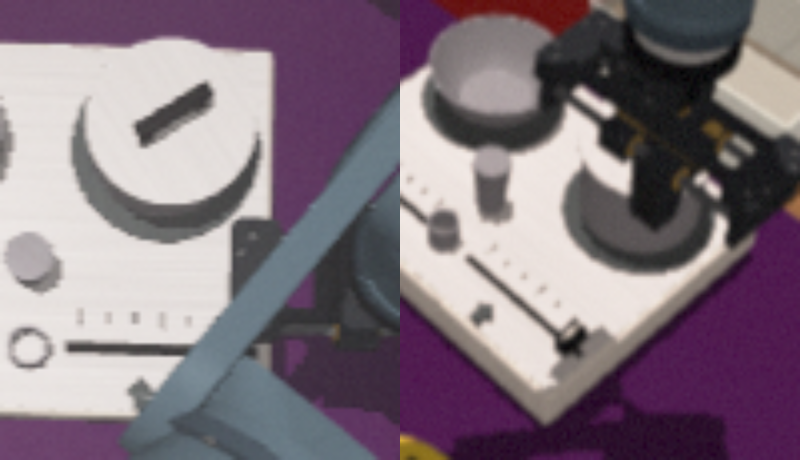

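The lid sits flush on the pot. Now I bring the closed fingers to the slider's outer side, find contact, and push to about 8 mm short of the pointer.

```bash
python3 - <<'E'
from est import *
s=slid[:2]; u=np.array([-np.sin(wy),np.cos(wy)]); d=(tip[:2]-s)@u; print('travel',d)
P=lambda t:[*(s+u*t),.060]
line_to(P(-.055),vel=.15); line_to(P(-.034),vel=.06); f0=get_wrist_force()
for t in np.arange(-.032,-.010,.002):
    line_to(P(t),vel=.03); print(round(t,3),((get_ee_pos()[:2]-s)@u).round(4),((get_wrist_force()-f0)[:2]@u).round(2))
line_to(P(d-.0255-.008),vel=.05); print((get_ee_pos()[:2]-s)@u,(get_wrist_force()-f0).round(2),get_time())
cv2.imwrite('pics/s3.png',capture('side')); cv2.imwrite('pics/t3.png',capture('top'))
A=cv2.imread('pics/t3.png')[125:240,300:400];b=cv2.imread('pics/s3.png')[140:270,310:430]
cv2.imwrite('pics/l3.png',np.hstack([cv2.resize(A,(400,460)),cv2.resize(b,(400,460))]))
E
```

```text
travel 0.07204014204406123
-0.032 -0.0321 0.55
-0.03 -0.03 0.87
-0.028 -0.0279 0.2
-0.026 -0.0259 1.67
-0.024 -0.0238 0.67
-0.022 -0.0219 0.37
-0.02 -0.0199 1.05
-0.018 -0.018 0.82
-0.016 -0.016 -0.5
-0.014 -0.0138 0.13
-0.012 -0.0118 -0.4
0.03892176413325799 [ 0.02  0.74 -0.49] 22.7167
```

View pics/l3.png

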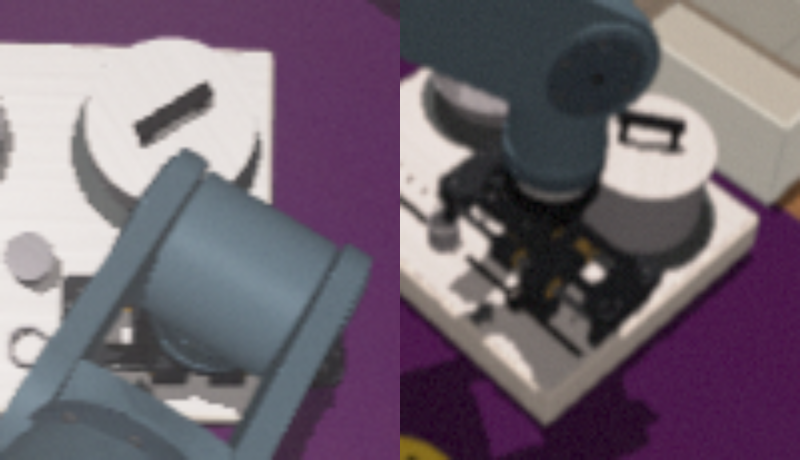

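The slider has left its end stop and the lid is level on the pot. I back off for a clear view to measure it.

```bash
python3 - <<'E'
from est import *
s=slid[:2]; u=np.array([-np.sin(wy),np.cos(wy)]); d=(tip[:2]-s)@u
P=lambda t,z=.06:[*(s+u*t),z]
line_to(P(.01),vel=.15); line_to(P(.0,.2),vel=.2); q=np.array(get_joints()); q[0]-=.5; goto_joints(q); print(get_time())
im=capture('top'); cv2.imwrite('pics/t4.png',im)
cv2.imwrite('pics/l4.png',cv2.resize(im[125:240,300:400],None,fx=5,fy=5,interpolation=cv2.INTER_CUBIC))
E
```

```text
25.0167
```

View pics/l4.png

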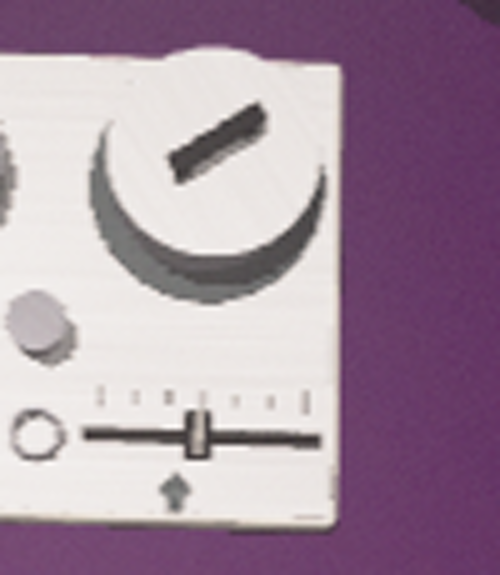

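The grip is centred near crop x 198 and the pointer near 176, so it is short by some millimetres. I get sub-pixel values from both.

```bash
cat > meas.py <<'E'
from est import *
u=np.array([-np.sin(wy),np.cos(wy)]); s=slid[:2]
def meas(im):
    D=lambda r0,r1,c0,c1:np.clip(210-im[r0:r1,c0:c1].max(2).astype(float),0,None)
    def cen(w,r0,c0):
        y,x=np.mgrid[:w.shape[0],:w.shape[1]]; return (w*x).sum()/w.sum()+c0,(w*y).sum()/w.sum()+r0
    # grip ends stick out above and below the track
    gs=[cen(D(r0,r1,325,365),r0,325) for r0,r1 in((208,210),(214,216))]
    print('grip ends px',np.round(gs,2)); g=np.mean(gs,0); m=cen(D(218,227,326,343),218,326)
    G=plane('top',[g],.0695)[0]; M=plane('top',[m],.0575)[0]
    print('grip',g,G,'marker',m,M); return (M[:2]-G[:2])@u, (G[:2]-s)@u
E
python3 - <<'E'
from meas import *
im=cv2.imread('pics/t4.png'); print(meas(im))
print(im[206:218,330:350].max(2)); print(im[217:228,328:342].max(2))
E
```

```text
grip ends px [[339.   208.51]
 [346.16 214.33]]
grip [342.57927966 211.42032938] [ 0.48735325 -0.14547444  0.0695    ] marker (np.float64(334.54391582799633), np.float64(222.92223238792315)) [ 0.4554437  -0.12283495  0.0575    ]
(np.float64(0.022039201529600438), np.float64(0.05003478480007197))
[[239 238 238 238 238 238 238 238 238 228 207 225 237 237 238 237 227 224
  237 236]
 [238 238 238 238 238 238 219 132 100 173 178 123 210 238 238 239 238 238
  238 237]
 [238 238 238 238 238 238 212  83  98 172 178  75 187 238 238 238 237 238
  238 237]
 [237 238 237 237 237 237 207  75  97 173 177  72 185 238 237 238 239 238
  238 238]
 [210 210 225 238 237 238 208  78 101 173 178  80 185 236 237 237 237 237
  236 236]
 [ 82  85  82  87  86  86  79  77 129 195 181  72  93 118 118 116 115 116
  104 129]
 [ 79  78  78  77  79  79  77  75 134 198 181  76  73  75  77  78  78  73
   77  79]
 [159 142 113 102 103 105  84  78 135 175 142  72  76  76  76  75  75  72
   75  73]
 [236 236 236 236 235 236 205  78 133 172 142  79 184 236 236 236 236 236
  236 226]
 [237 236 236 236 236 235 205  77 132 
[... 167 characters left out ...]
35 235 236 235 235 235 234 235 235 233
  234 233]]
[[238 238 239 238 238 237 237 238 236 236 235 235 236 235]
 [240 239 239 240 240 239 239 239 239 238 239 238 239 238]
 [238 238 237 238 238 239 217 203 238 238 238 237 238 237]
 [240 239 239 239 239 226 164 124 203 237 239 237 237 237]
 [238 237 239 238 216 132 119 116 125 202 237 237 237 237]
 [239 238 239 220 140 116 120 120 116 152 219 237 238 237]
 [238 237 238 222 155 128 131 135 131 147 215 239 238 237]
 [239 238 238 237 224 163 121 131 155 213 237 237 238 238]
 [239 239 239 238 233 188 118 116 176 229 238 239 239 237]
 [238 238 238 239 232 190 115 116 176 229 238 238 237 239]
 [240 234 230 238 231 208 189 177 216 239 232 228 237 237]]
```

By the edge profile, the grip's centre is at column 339.1 (my centroid was disturbed by the tick marks) and the tip is at 334.6. That leaves about 12 mm to go, so I push on from TCP offset 0.0389 to about 0.051.

```bash
python3 - <<'E'
from meas import *
g=plane('top',[[339.07,211.3]],.0695)[0]; m=plane('top',[[334.6,220.5]],.0575)[0]; r=(m-g)[:2]@u; print('gap',r)
assert .009<r<.015
P=lambda t,z=.06:[*(s+u*t),z]
move_to(P(.0,.2),[np.pi,0,wy]); line_to(P(.01),vel=.15); line_to(P(.036),vel=.08); line_to(P(.0387+r),vel=.03); print((get_ee_pos()[:2]-s)@u)
line_to(P(.02),vel=.15); line_to(P(.0,.2),vel=.2); q=np.array(get_joints()); q[0]-=.5; goto_joints(q); print(get_time())
im=capture('top'); cv2.imwrite('pics/t5.png',im); cv2.imwrite('pics/s5.png',capture('side'))
print(im[207:217,325:348].max(2))
A=im[125:240,300:400];b=cv2.imread('pics/s5.png')[140:270,310:430]
cv2.imwrite('pics/l5.png',np.hstack([cv2.resize(A,(400,460)),cv2.resize(b,(400,460))]))
E
```

```text
gap 0.011888001979593733
0.0508505193764007
30.4833
[[239 238 238 238 238 238 238 213 100 127 192 178 124 211 239 230 226 238
  238 239 238 238 238]
 [239 238 239 238 238 238 239 210  77 124 162 136  83 188 238 238 238 238
  238 238 238 238 238]
 [238 238 237 237 236 238 236 207  77 126 161 136  82 189 238 238 239 237
  237 238 238 238 238]
 [211 212 210 210 209 210 208 169  75 127 165 134  81 187 237 237 237 236
  237 237 237 236 236]
 [ 82  82  80  83  83  82  80  80  78 125 163 136  77  80  82 100 109 106
  118 116 116 114 116]
 [ 79  78  77  78  80  77  82  76  78 124 164 135  77  70  77  75  78  74
   76  77  76  78  75]
 [159 160 157 160 159 160 142  98  77 126 166 140  76  93 104  85  73  74
   79  75  77  74  78]
 [236 237 237 236 236 235 236 204  77 127 165 141  80 184 236 237 236 236
  236 235 236 236 236]
 [237 237 237 237 236 237 236 206  80 123 166 141  76 185 236 235 235 235
  234 235 235 234 235]
 [235 235 235 235 235 233 234 201  76  74  71  70  96 191 234 234 233 234
  234 233 235 234 235]]
```

View pics/l5.png

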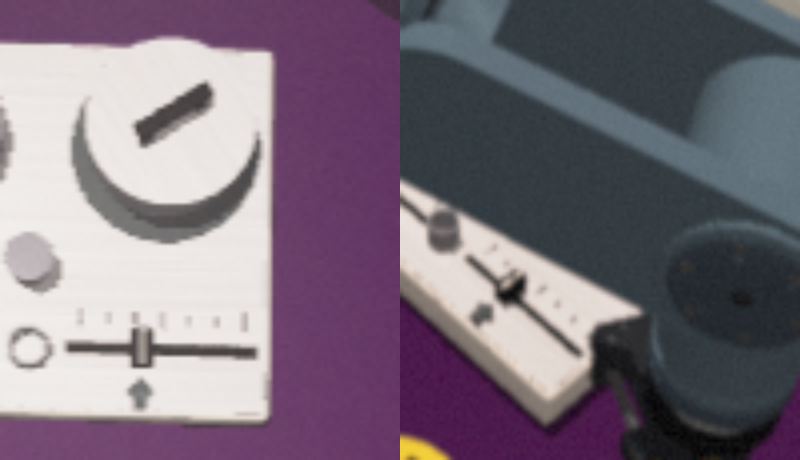

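The grip (column 335.07) is in line with the pointer (334.6) to about 0.5 mm, and the lid is seated and level. The arm is clear, so I hand in.

```bash
python3 -c "
from rig import *
print(get_wrist_force(),get_time()); print(finish_job())"
```

```text
[ 0.55085805  0.22357946 -0.29480669] 30.5833
the job is handed in; nothing more can be done
None
```

The lid is seated level on the pot and released, and the right heat slider's grip is within about 0.5 mm of its pointer by the top camera; I handed the job in at 30.6 s.

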